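# Return three mixed-up dental casts to their case pans

## Robot

A 6-joint arm with a two-finger parallel gripper is mounted at the origin on the work surface. World frame = base frame: x ahead of the robot, y to its left, z up, the work surface at z = 0. Lengths are in m, angles in rad, forces in N, time in s.
With the tool pointing down it reaches from about 0.35 to 0.775 m from the base axis. Payload 5.5 kg.
Tool frame: the origin (TCP) lies where the fingers leave the gripper's body, on its centre line; the fingertips stand env.tip_reach ahead of it and the grasp point (between the pads) lies 54 mm ahead of it (env.tip_reach is the distance from the TCP to the fingertips, in m); z points along the fingers, y is the line along which they close (so a half turn about z gives the same grasp; the last joint's range is limited). The gripper opens to 85 mm and grips with 20 to 120 N. Pads are 22 mm wide; open, the fingers measure 114 mm over their backs; the gripper's body (76 mm by 85 mm) begins 54 mm behind the grasp point. The pads swing forward as they close: fully open they stand 13 mm farther back than shut.
Start: joints at [-1.3, 0.313, 0.046, 1.304, 0, 1.431], TCP at [0.23, -0.527, 0.304] pointing down, gripper open.
Joint ranges: [-2.76, 2.76], [-0.86, 1.69], [-1.03, 1.26], [-2.2, 2.34], [-1.47, 1.5], [-3.14, 3.14]. Speed limits (rad/s): [2.57, 2.57, 3.14, 3.14, 3.14, 3.14].

## Interface

Orientations are given as a unit quaternion [w, x, y, z].
In Python, from workcell import status, optics, hand_in, env gives the robot as it stands.
- The arm moves only by the shell command python3 -m handwheel 'ROWS' [FORCE]. ROWS is a JSON object whose one key "deltas" holds a list of rows, each a list of 5 numbers: the opening, from -1 (shut) to 1 (fully open), then the shift along the tool's x, y, z in units of 40 mm (1.0 is 40 mm), then the turn about the tool's z in units of 10 degrees (1.0 is 10 degrees). In form: {"deltas": [[jaw, x, y, z, roll], ...]}. A call has 1 to 20 rows; each row shifts and turns the commanded pose from where the row before left it, along the tool's axes as they then stand; what a row does not reach is not made up. A row lasts 1/8 s, in which the tool goes at most 62.5 mm and 10.7 degrees, less where a joint would pass 70% of its speed; a pose out of reach is approached as far as the arm can. A call is refused whole if a number of a shift passes 1 or a number of a turn 1, either way. A call with a gripper value outside its range is refused whole. The fingers move at their own pace and stop on an object; FORCE is the grip in N (left out, the last holds). Time passes only in rows, so rows that do not move let the fingers close. It gives the time, the measured TCP pose, the force, the opening and the grip force at its end, in the units of the state.
- status.get_state(): the state, without advancing time (a new reading comes with each control period).
- optics.read_camera(name): name is "scene" or "top" or "wrist"; returns a dict with "frame" (480x640x3 uint8, red, green, blue), "depth" (480x640 float32, m along the optical axis (not along the pixel's ray), 0 where there is no reading), "vfov" (degrees; the focal length in pixels is half the picture's height over the tangent of half this angle, whatever the lens; pixels are square), "cx", "cy" (the principal point, pixels), "origin" and "attitude" of the camera in the world. Camera axes: x right, y down, z forward; pixel columns grow to the right and rows downward; lengths in m; the calibration is good to about 2 mm. A picture is of the moment at which its call begins.
- hand_in(): hands the job in; it is judged then, once.
The state is a dict: "clock": time; "joint_pos": joint angles; "qvel": joint speeds; "tau": joint torques, N m; "tcp_pos": TCP position; "orientation": TCP orientation; "wrist_force": force on the tool from outside, world axes, zero at the start; "ft_torque": the same for the moment, N m; "finger_gap": finger opening in m; "grip_force": force on a finger pad.
Only numpy, scipy, OpenCV 4.12 (cv2) and the standard library are available. Lean on these libraries where they do the work, as an engineer would, in place of code of your own. Each camera call takes 0.05 s, during which the arm holds its last target. There are 200 camera calls.

## Task

The three plaster casts are all in the wrong case pans: put each cast into the pan that holds the impression tray it was poured from (full upper, full lower horseshoe, quadrant), standing flat on the pan floor, teeth up, beside the tray. The pans are full, so first park one cast on the bare metal bench plate while you move the others round. Set the plaster down gently, never tip a cast over, and leave the pans and the impression trays lying where they are.

Things in the scene. Friction and masses are not known exactly. Their poses are not given: they have to be found in the camera images.
- cast_upper: full upper cast, cream plaster, 130 g: solid D-shaped block, filled palate, teeth round the edge; 56 (x) x 58 (y) x 29 mm high. Origin: centre of underside; -x = front teeth, z up through the teeth. Flat parallel sides 58 mm apart from x = 0 to +28, 18 mm high: grip across y near x = +6. Starts with x within 13 degrees of its pan's +y, so the grip line runs along the pan's x
- cast_lower: full lower cast, cream plaster, 85 g: horseshoe, middle open (27 mm gap, open at the back); 54 (x) x 56 (y) x 29 mm high. Origin: centre of its outline, at the underside (in the gap); -x = front teeth, z up. Flat parallel outer sides 56 mm apart from x = 0 to +27, 18 mm high: grip across y near x = +6. Starts with x within 13 degrees of its pan's +y
- cast_quad: quadrant cast (half a jaw), cream plaster, 55 g: small bar with one row of teeth, 24 mm wide (y), front end bent out to y = +20; x from -32 to +28, 29 mm high. Origin: underside, on the middle line of the straight part; +x = back tooth, z up. Flat sides 24 mm apart from x = -8 to +28, 18 mm high: grip across y near x = +4. Starts with x within 13 degrees of its pan's +y
- imp_upper: full upper impression tray: D-shaped perforated steel, filled right across with mauve set silicone showing a ring of tooth prints, print side up, 18 mm high, flat 13 mm wide handle; 92 mm long with handle (x) x 62 mm (y). Origin: middle of that length, at the underside; handle to -x, roughly its pan's -x. The full upper cast was poured from it
- imp_lower: full lower impression tray: like the upper one but a horseshoe with open middle; 92 mm long with handle (x) x 62 (y) x 17 mm high, handle to -x. Origin: middle of that length, at the underside. The full lower cast was poured from it
- imp_quad: quadrant impression tray: half-jaw tray with one row of tooth prints, a 30 mm wide bar bent at the front; 92 mm long with handle (x) x about 39 (y) x 17 mm high, handle to -x. Origin: middle of that length, at the underside. The quadrant cast was poured from it
- pan_1: one of three alike blue case pans: open box 140 (x) x 190 (y) x 38 mm high, walls 3 mm (lip 4.5), inner floor 3 mm above its underside, 300 g, loose. Origin: centre of underside; y along its length; paper ticket outside its -x wall. At the start a tray lies in one half of its length and a cast in the other (either way round), each about 45 mm from the middle along y
- pan_2: one of three alike blue case pans: open box 140 (x) x 190 (y) x 38 mm high, walls 3 mm (lip 4.5), inner floor 3 mm above its underside, 300 g, loose. Origin: centre of underside; y along its length; paper ticket outside its -x wall. At the start a tray lies in one half of its length and a cast in the other (either way round), each about 45 mm from the middle along y
- pan_3: one of three alike blue case pans: open box 140 (x) x 190 (y) x 38 mm high, walls 3 mm (lip 4.5), inner floor 3 mm above its underside, 300 g, loose. Origin: centre of underside; y along its length; paper ticket outside its -x wall. At the start a tray lies in one half of its length and a cast in the other (either way round), each about 45 mm from the middle along y
- bench_plate: bare grey steel bench plate, 140 (x) x 190 (y) x 2 mm, lying on the bench, fixed and empty: the free spot. Origin at the centre of its underside
Things that resemble listed ones, but are neither listed nor needed, are in the scene too. Of the things shaped like the bench_plate, the grey one is meant.

How it is judged:
By the outcome, as a careful person would: the job done as asked, in the order asked, and still so for the second after the job is handed in, with the robot touching nothing.
It also fails if it takes over 99 s, if anything falls off the work surface, if the arm or the gripper's body presses on something with over 40 N, if the wrist force passes 120 N, or if a joint passes its speed limit or range.

## Working session

There is one attempt and no reset: what is moved stays moved. The work goes in short steps, Python scripts to look and compute and a shell command to move; the robot and the scene stay as the last step left them, time stands still between calls to the robot, and variables do not carry over. Pictures are saved under pics/ and viewed, at most 14 in all, crops included, and the job is handed in when it is done.

```bash
mkdir -p pics; ls
cat > h.py <<'E'
import numpy as np,cv2
from workcell import status,optics,env
from scipy.spatial.transform import Rotation as R
def rot(a):
    a=np.array(a,float)
    return a if a.shape==(3,3) else R.from_quat(np.r_[a[1:],a[0]]).as_matrix()
def cloud(c):
    h,w=c['depth'].shape;f=h/2/np.tan(np.radians(c['vfov'])/2)
    v,u=np.mgrid[:h,:w];d=c['depth']
    P=np.stack([(u-c['cx'])/f*d,(v-c['cy'])/f*d,d],-1)
    return P@rot(c['attitude']).T+np.array(c['origin'])
E
python3 - <<'E'
from h import *
import pickle
for n in('top','scene'):
    c=optics.read_camera(n);cv2.imwrite(f'pics/{n}0.png',c['frame'][...,::-1]);pickle.dump(c,open(n+'0.pkl','wb'))
    print(n,c['vfov'],c['cx'],c['cy'],c['origin'],c['attitude'],(c['depth']>0).mean(), {k for k in c})
print(status.get_state(),env.tip_reach)
E
```

```text
pics
top 57.50397097924495 318.12451127860624 237.99764273670942 [ 0.32038536 -0.1195734   1.02684291] [-0.04071356  0.70977306 -0.70219225  0.03860894] 0.9961393229166666 {'attitude', 'vfov', 'cy', 'cx', 'origin', 'depth', 'frame'}
scene 52.38063589186963 323.58006942823624 246.64744057942804 [1.07744886 0.26652906 1.07951169] [-0.15013378  0.45154083  0.83655943 -0.27154935] 0.9961067708333333 {'attitude', 'vfov', 'cy', 'cx', 'origin', 'depth', 'frame'}
{'clock': 0.1, 'joint_pos': array([-1.29959632e+00,  3.13917663e-01,  4.51122574e-02,  1.30363463e+00,
        1.03726324e-05,  1.43115743e+00]), 'qvel': array([-1.20208740e-05, -5.58914081e-04,  1.40264440e-03,  8.22859262e-04,
       -4.59452752e-04,  1.15300105e-03]), 'tau': array([ 2.93162695e-03, -4.81728351e+01,  2.99241865e+01,  1.28842023e-02,
       -1.16673582e-04,  1.74825453e-05]), 'tcp_pos': array([ 0.22952301, -0.52683111,  0.30311036]), 'orientation': array([-8.20418177e-04,  9.78975181e-01,  2.03977741e-01, -4.88479831e-05]), 'wrist_force': array([-0.764177  ,  1.03566946, -0.64094928]), 'ft_torque': array([0.00449946, 0.0376278 , 0.01145427]), 'grip_force': 0.0, 'finger_gap': 0.08562750913828826} 0.0726
```

View pics/top0.png

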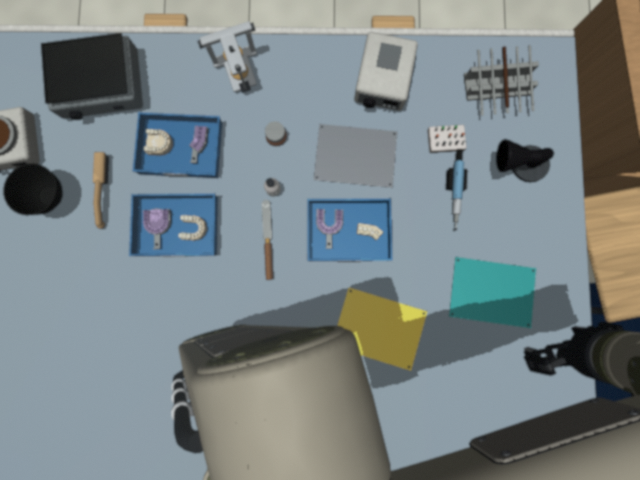

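View pics/scene0.png

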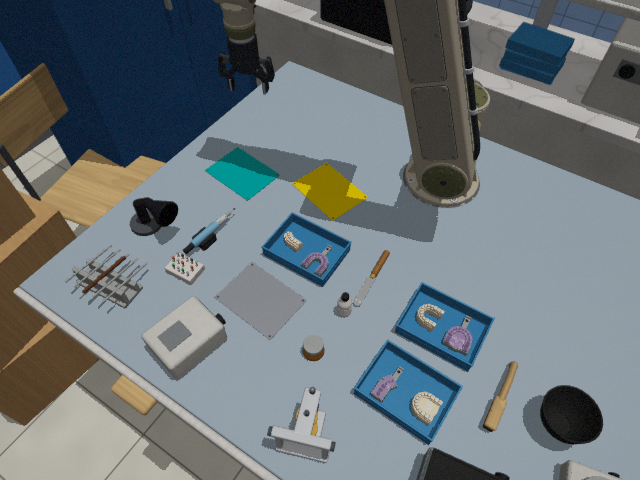

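The top view shows three pans. The far-left one (178,145) holds the upper cast and the quad tray. The near-left one (174,225) holds the upper tray and the lower cast. The middle one (350,230) holds the lower tray and the quad cast. The grey plate is at (356,155). Plan: quad → plate, lower → middle pan, upper → near-left pan, quad → far-left pan.

```bash
cat >> h.py <<'E'
def rects(c,rgn=None):
    P=cloud(c);hsv=cv2.cvtColor(c['frame'],cv2.COLOR_RGB2HSV);Z=P[...,2]
    out=[]
    for name,m,amin in (('pan',cv2.inRange(hsv,(100,150,50),(115,255,255))>0,600),('cast',(cv2.inRange(hsv,(10,25,110),(32,140,255))>0)&(Z>.008)&(Z<.06),60),('mauve',cv2.inRange(hsv,(122,40,60),(160,255,255))>0,60)):
        m=cv2.morphologyEx(m.astype(np.uint8),cv2.MORPH_CLOSE,np.ones((3,3)))
        n,l,s,ce=cv2.connectedComponentsWithStats(m)
        for i in range(1,n):
            if s[i,4]<amin: continue
            q=P[(l==i)&(c['depth']>0)]
            if name=='pan': q=q[q[:,2]>.028]
            q=q[q[:,2]<.08]
            if len(q)<20: continue
            r=cv2.minAreaRect(q[:,:2].astype(np.float32))
            print(name,ce[i].round(),s[i,4],'ctr',np.round(r[0],4),'size',np.round(r[1],3),'ang %.1f'%r[2],'mean',q.mean(0).round(4),'zmax %.3f'%np.percentile(q[:,2],97))
E
python3 - <<'E'
from h import *
import pickle
c=pickle.load(open('top0.pkl','rb'));rects(c)
P=cloud(c);print('plate',P[155,356],P[125,320],P[185,392],P[130,394],P[182,318])
w=optics.read_camera('wrist');print(w['vfov'],w['cx'],w['cy'],w['origin'],rot(w['attitude']).round(3),status.get_state()['tcp_pos'])
print(rot(status.get_state()['orientation']).round(3))
E
```

```text
cast [157. 142.] 433 ctr [0.6569 0.2651] size [0.055 0.05 ] ang 86.3 mean [0.6572 0.2663 0.0258] zmax 0.033
cast [ 98. 183.] 538 ctr [0.5428 0.3959] size [0.176 0.026] ang 3.7 mean [0.5571 0.3981 0.0318] zmax 0.038
cast [198. 227.] 144 ctr [0.4555 0.1676] size [0.05 0.04] ang 16.6 mean [0.455  0.162  0.0266] zmax 0.033
cast [369. 230.] 175 ctr [ 0.4531 -0.2343] size [0.053 0.022] ang 73.3 mean [ 0.4523 -0.2337  0.0274] zmax 0.034
cast [267. 258.] 187 ctr [0.3882 0.0019] size [0.096 0.011] ang 2.9 mean [0.3876 0.0015 0.0161] zmax 0.020
mauve [199. 137.] 228 ctr [0.6709 0.1705] size [0.03  0.056] ang 77.0 mean [0.672  0.1712 0.0195] zmax 0.023
mauve [155. 220.] 487 ctr [0.4709 0.2628] size [0.055 0.056] ang 4.1 mean [0.4717 0.2633 0.0196] zmax 0.024
mauve [329. 221.] 252 ctr [ 0.4739 -0.1406] size [0.056 0.051] ang 88.1 mean [ 0.4732 -0.1407  0.0194] zmax 0.023
plate [ 0.63811118 -0.20495335  0.00171384] [ 0.7133065  -0.11743397 -0.00127216] [ 0.56472189 -0.29069267  0.00391191] [ 7.01823805e-01 -2.97205179e-01  5.38471799e-04] [ 0.57048831 -0.11412924  0.00277512]
71.8031734759377 319.180320822596 236.3538463650337 [ 0.29285208 -0.49939915  0.37249585] [[ 0.398 -0.883 -0.249]
 [-0.917 -0.383 -0.108]
 [-0.     0.271 -0.963]] [ 0.2295253  -0.52690265  0.30323369]
[[ 0.917  0.399 -0.   ]
 [ 0.399 -0.917  0.001]
 [ 0.    -0.001 -1.   ]]
```

```bash
python3 -m handwheel '{"deltas":[[1,0,0,0,-0.95],[1,0,0,0,-0.95],[1,0,0,0,-0.95],[1,0,0,0,-0.95],[1,0,0,0,-0.95],[1,0,0,0,-0.95],[1,0,0,0,-0.95],[1,0.8,0.5,0,0],[1,0.8,0.5,0,0],[1,0.8,0.5,0,0],[1,0.8,0.5,0,0],[1,0.8,0.5,0,0],[1,0.8,0.5,0,0],[1,0.8,0.5,0,0],[1,0.8,0.5,0,0],[1,0.8,0.5,0,0],[1,0.8,0.5,0,0],[1,0.8,0.5,0,0],[1,0,0,0,0]]}' 30
python3 - <<'E'
from h import *
import pickle
s=status.get_state();print(s['tcp_pos'],rot(s['orientation']).round(3),s['joint_pos'].round(2))
c=optics.read_camera('wrist');cv2.imwrite('pics/w1.png',c['frame'][...,::-1]);pickle.dump(c,open('w1.pkl','wb'))
rects(c)
E
```

```text
clock: 2.52
tcp_pos: [0.45, -0.1732, 0.3037]
orientation: [-0.0, 0.705, 0.709, 0.0]
wrist_force: [0.0, -0.8, -0.6]
finger_gap: 0.0855
grip_force: 0.0
[ 0.45003639 -0.17317697  0.30365963] [[-0.005  1.    -0.   ]
 [ 1.     0.005  0.   ]
 [ 0.    -0.    -1.   ]] [-0.53  0.13 -0.18  1.25  0.    1.03]
pan [324. 225.] 17585 ctr [ 0.454  -0.1868] size [0.141 0.191] ang 0.7 mean [ 0.4529 -0.1866  0.0357] zmax 0.039
cast [244.  22.] 107 ctr [0.3795 0.0061] size [0.083 0.007] ang 8.2 mean [0.3788 0.006  0.0135] zmax 0.016
cast [322. 261.] 1014 ctr [ 0.454  -0.2337] size [0.058 0.028] ang 72.6 mean [ 0.4538 -0.2307  0.0259] zmax 0.032
mauve [341. 178.] 1543 ctr [ 0.4744 -0.1416] size [0.058 0.055] ang 89.5 mean [ 0.4732 -0.1408  0.0191] zmax 0.021
```

View pics/w1.png

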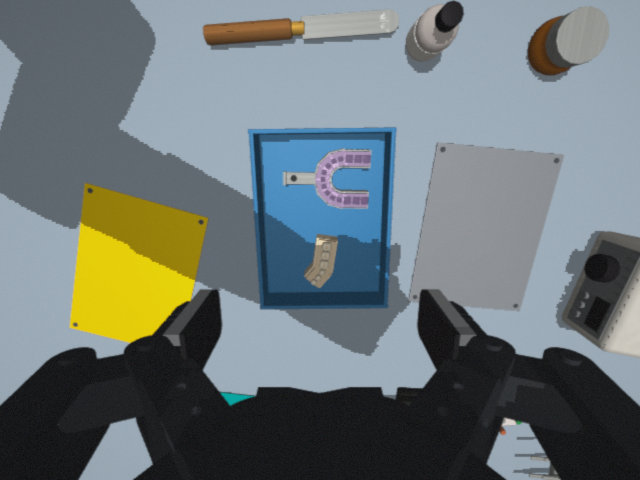

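The wrist view shows the quad cast at (322,261), with its straight part at the top and the bent front to the lower left. The lower tray is at (341,178) and the grey plate at (490,228).

```bash
cat > sl.py <<'E'
from h import *
import pickle,sys
def sl(c,u0,u1,v0,v1,zmin=.012,step=.005):
    P=cloud(c);hsv=cv2.cvtColor(c['frame'],cv2.COLOR_RGB2HSV)
    m=np.zeros(P.shape[:2],bool);m[v0:v1,u0:u1]=1
    m&=(hsv[...,0]<40)&(hsv[...,2]>40)&(P[...,2]>zmin)&(P[...,2]<.05)
    q=P[m]
    for y in np.arange(q[:,1].min(),q[:,1].max(),step):
        k=q[(q[:,1]>=y)&(q[:,1]<y+step)]
        if len(k)>3: print('y %.3f x %.4f %.4f mid %.4f w %.3f z %.3f-%.3f n%d'%(y+step/2,k[:,0].min(),k[:,0].max(),(k[:,0].min()+k[:,0].max())/2,np.ptp(k[:,0]),k[:,2].min(),k[:,2].max(),len(k)))
E
python3 - <<'E'
from sl import *
c=pickle.load(open('w1.pkl','rb'))
sl(c,295,350,225,295)
P=cloud(c);print('corner plate',P[147,437],P[157,562],P[309,520],P[300,412],'floor',P[210,280],P[290,290],P[230,370])
E
```

```text
y -0.262 x 0.4470 0.4527 mid 0.4498 w 0.006 z 0.021-0.027 n14
y -0.257 x 0.4402 0.4584 mid 0.4493 w 0.018 z 0.021-0.033 n38
y -0.252 x 0.4341 0.4629 mid 0.4485 w 0.029 z 0.015-0.033 n93
y -0.247 x 0.4340 0.4652 mid 0.4496 w 0.031 z 0.013-0.033 n116
y -0.242 x 0.4388 0.4663 mid 0.4525 w 0.027 z 0.012-0.032 n114
y -0.237 x 0.4423 0.4662 mid 0.4543 w 0.024 z 0.014-0.033 n81
y -0.232 x 0.4446 0.4673 mid 0.4559 w 0.023 z 0.019-0.033 n96
y -0.227 x 0.4446 0.4682 mid 0.4564 w 0.024 z 0.013-0.032 n83
y -0.222 x 0.4458 0.4682 mid 0.4570 w 0.022 z 0.020-0.034 n89
y -0.217 x 0.4457 0.4693 mid 0.4575 w 0.024 z 0.014-0.033 n95
y -0.212 x 0.4469 0.4703 mid 0.4586 w 0.023 z 0.015-0.033 n98
y -0.207 x 0.4480 0.4702 mid 0.4591 w 0.022 z 0.012-0.033 n129
corner plate [ 0.57751461 -0.10855267  0.00204389] [ 0.71468193 -0.11865084  0.00230089] [ 0.70027525 -0.30256381  0.00155335] [ 0.56491467 -0.2903811   0.00203328] floor [ 0.40583199 -0.17820855  0.00235558] [ 0.41514034 -0.27713201  0.00254428] [ 0.50926756 -0.20155137  0.00183483]
```

```bash
python3 -m handwheel '{"deltas":[[0.2,-0.66,0.08,0,0],[0.2,-0.66,0.08,0,0],[0.2,0,0,0,0.75],[0.2,0,0,0.8,0],[0.2,0,0,0.8,0],[0.2,0,0,0.8,0],[0.2,0,0,0.8,0],[0.2,0,0,0.8,0],[0.2,0,0,0.7,0],[0.2,0,0,0.5,0],[0.2,0,0,0.4,0],[0.2,0,0,0,0],[0.2,0,0,0,0]]}' 30
python3 - <<'E'
from h import *
c=optics.read_camera('wrist');cv2.imwrite('pics/w2.png',c['frame'][...,::-1])
E
```

```text
clock: 4.2
tcp_pos: [0.4558, -0.2287, 0.0804]
orientation: [0.0, 0.752, 0.659, -0.0]
wrist_force: [0.4, -0.3, 0.2]
finger_gap: 0.0515
grip_force: 0.0
```

View pics/w2.png

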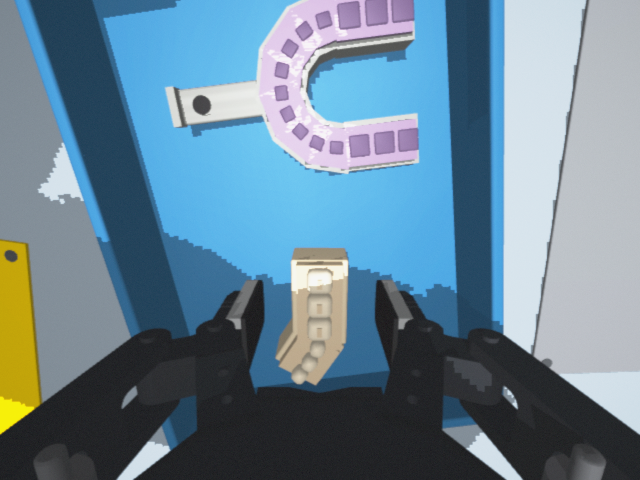

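The jaws straddle the straight part of the quad cast at (320,300), nicely aligned, so I'll close and lift a little.

```bash
python3 -m handwheel '{"deltas":[[-0.2,0,0,0,0],[-0.4,0,0,0,0],[-0.6,0,0,0,0],[-0.8,0,0,0,0],[-0.8,0,0,0,0],[-0.8,0,0,0,0]]}' 30
python3 -m handwheel '{"deltas":[[-0.8,0,0,-0.3,0],[-0.8,0,0,-0.7,0],[-0.8,0,0,-0.8,0],[-0.8,0,0,0,0]]}'
python3 - <<'E'
from h import *
c=optics.read_camera('wrist');cv2.imwrite('pics/w3.png',c['frame'][...,::-1])
E
```

```text
clock: 5.0
tcp_pos: [0.4562, -0.2281, 0.0805]
orientation: [0.001, 0.752, 0.66, 0.0]
wrist_force: [-1.5, 0.7, 5.2]
finger_gap: 0.0233
grip_force: 30.7
clock: 5.5
tcp_pos: [0.4573, -0.2288, 0.1547]
orientation: [0.003, 0.752, 0.66, 0.001]
wrist_force: [-0.0, 0.1, -0.4]
finger_gap: 0.0232
grip_force: 30.0
```

View pics/w3.png

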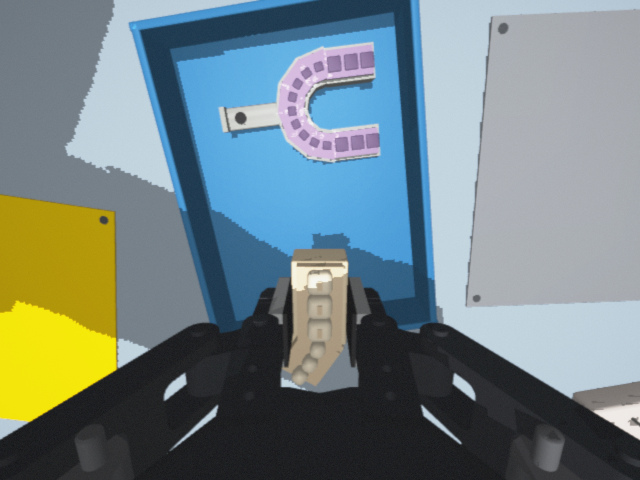

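The cast is held upright between the pads at (320,310), so on to the plate.

```bash
python3 -m handwheel '{"deltas":[[-0.8,0.1,0.4,0,0],[-0.8,0.2,0.7,0,0],[-0.8,0.2,0.8,0,0],[-0.8,0.2,0.8,0,0],[-0.8,0.2,0.8,0,0],[-0.8,0.2,0.7,0,0],[-0.8,0.1,0.25,0,0],[-0.8,0,0,0,0],[-0.8,0,0,0.5,0],[-0.8,0,0,0.6,0],[-0.8,0,0,0.4,0],[-0.8,0,0,0.2,0],[-0.8,0,0,0,0],[-0.8,0,0,0,0]]}'
```

```text
clock: 7.3
tcp_pos: [0.639, -0.2037, 0.0848]
orientation: [0.001, 0.752, 0.66, 0.0]
wrist_force: [0.8, 0.4, -0.1]
finger_gap: 0.0231
grip_force: 30.0
```

```bash
python3 -m handwheel '{"deltas":[[-0.8,0,0,0.05,0],[-0.8,0,0,0.04,0],[-0.8,0,0,0,0]]}'; python3 -m handwheel '{"deltas":[[-0.8,0,0,0.025,0],[-0.8,0,0,0,0]]}'
```

```text
clock: 7.68
tcp_pos: [0.6385, -0.2034, 0.0803]
orientation: [-0.0, 0.752, 0.66, -0.0]
wrist_force: [0.4, -0.3, -0.5]
finger_gap: 0.023
grip_force: 30.0
clock: 7.92
tcp_pos: [0.6386, -0.2034, 0.0796]
orientation: [0.0, 0.752, 0.66, 0.0]
wrist_force: [-1.0, 0.7, 2.0]
finger_gap: 0.0232
grip_force: 30.2
```

```bash
python3 -m handwheel '{"deltas":[[-0.35,0,0,0,0],[-0.2,0,0,0,0],[0,0,0,0,0],[0.1,0,0,-0.3,0],[0.2,0,0,-0.7,0],[0.2,0,0,-0.8,-0.75],[0.4,0,0,-0.8,0],[0.6,0,0,-0.8,0],[0.6,0.4,-0.2,-0.8,0],[0.8,0.9,-0.4,-0.7,0],[1,0.9,-0.4,-0.2,0],[1,0.9,-0.4,0,0],[1,0.9,-0.4,0,0],[1,0.9,-0.4,0,0],[1,0.9,-0.4,0,0],[1,0.9,-0.4,0,0],[1,0.9,-0.4,0,0],[1,0.9,-0.4,0,0],[1,0.9,-0.4,0,0],[1,0.5,-0.2,0,0]]}' 30
python3 -m handwheel '{"deltas":[[1,0,0,0,0]]}'
python3 - <<'E'
from h import *
import pickle
c=optics.read_camera('wrist');cv2.imwrite('pics/w4.png',c['frame'][...,::-1]);pickle.dump(c,open('w4.pkl','wb'))
rects(c)
E
```

```text
clock: 10.42
tcp_pos: [0.4613, 0.194, 0.2844]
orientation: [0.0, 0.706, 0.708, 0.001]
wrist_force: [0.3, 0.1, -0.9]
finger_gap: 0.085
grip_force: 0.0
clock: 10.55
tcp_pos: [0.4617, 0.1937, 0.2843]
orientation: [0.0, 0.706, 0.708, 0.001]
wrist_force: [-0.7, 0.1, 1.3]
finger_gap: 0.0852
grip_force: 0.0
pan [515. 182.] 24821 ctr [0.6524 0.2183] size [0.191 0.144] ang 87.8 mean [0.6644 0.2269 0.0352] zmax 0.039
pan [322. 193.] 19783 ctr [0.4614 0.2187] size [0.141 0.191] ang 1.1 mean [0.4586 0.2269 0.0356] zmax 0.039
cast [527. 136.] 3362 ctr [0.6601 0.2664] size [0.056 0.056] ang 88.2 mean [0.6587 0.269  0.0262] zmax 0.032
cast [313. 231.] 1551 ctr [0.4561 0.1767] size [0.055 0.056] ang 86.5 mean [0.4565 0.1756 0.0266] zmax 0.032
cast [ 11. 364.] 930 ctr [0.095  0.0117] size [0.085 0.029] ang 88.7 mean [0.0941 0.0068 0.0122] zmax 0.013
mauve [329. 141.] 3004 ctr [0.47   0.2633] size [0.057 0.058] ang 2.1 mean [0.4719 0.2638 0.0194] zmax 0.022
mauve [520. 234.] 1316 ctr [0.6718 0.1712] size [0.031 0.062] ang 76.6 mean [0.6724 0.1712 0.0193] zmax 0.021
```

View pics/w4.png

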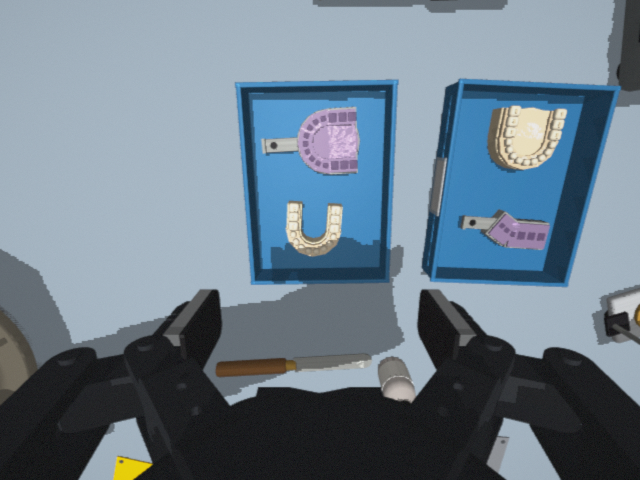

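The wrist view shows the lower cast at (314,228) in the near pan and the upper tray at (329,141). In the far pan, the upper cast is at (527,136) and the quad tray at (515,232).

Run:
```python
from sl import *
c=pickle.load(open('w4.pkl','rb'))
sl(c,275,352,192,264);print();sl(c,480,575,98,178)
```

```text
y 0.152 x 0.4414 0.4717 mid 0.4565 w 0.030 z 0.024-0.032 n78
y 0.157 x 0.4353 0.4779 mid 0.4566 w 0.043 z 0.023-0.033 n174
y 0.162 x 0.4307 0.4798 mid 0.4553 w 0.049 z 0.012-0.032 n243
y 0.167 x 0.4301 0.4831 mid 0.4566 w 0.053 z 0.013-0.033 n181
y 0.172 x 0.4289 0.4838 mid 0.4564 w 0.055 z 0.014-0.033 n141
y 0.177 x 0.4277 0.4841 mid 0.4559 w 0.056 z 0.017-0.033 n119
y 0.182 x 0.4291 0.4840 mid 0.4565 w 0.055 z 0.014-0.034 n141
y 0.187 x 0.4291 0.4848 mid 0.4570 w 0.056 z 0.012-0.032 n130
y 0.192 x 0.4309 0.4849 mid 0.4579 w 0.054 z 0.019-0.033 n139
y 0.197 x 0.4309 0.4844 mid 0.4577 w 0.054 z 0.019-0.033 n131
y 0.202 x 0.4305 0.4848 mid 0.4577 w 0.054 z 0.012-0.033 n141
y 0.207 x 0.4335 0.4406 mid 0.4370 w 0.007 z 0.029-0.032 n12

y 0.240 x 0.6452 0.6761 mid 0.6606 w 0.031 z 0.013-0.030 n137
y 0.245 x 0.6398 0.6818 mid 0.6608 w 0.042 z 0.013-0.033 n237
y 0.250 x 0.6362 0.6854 mid 0.6608 w 0.049 z 0.012-0.033 n278
y 0.255 x 0.6333 0.6868 mid 0.6601 w 0.054 z 0.012-0.033 n350
y 0.260 x 0.6326 0.6891 mid 0.6608 w 0.056 z 0.012-0.034 n329
y 0.265 x 0.6319 0.6883 mid 0.6601 w 0.056 z 0.012-0.033 n356
y 0.270 x 0.6323 0.6869 mid 0.6596 w 0.055 z 0.012-0.033 n382
y 0.275 x 0.6324 0.6873 mid 0.6599 w 0.055 z 0.012-0.033 n367
y 0.280 x 0.6326 0.6871 mid 0.6599 w 0.055 z 0.012-0.034 n391
y 0.285 x 0.6331 0.6878 mid 0.6605 w 0.055 z 0.012-0.033 n391
y 0.290 x 0.6334 0.6880 mid 0.6607 w 0.055 z 0.013-0.033 n363
y 0.295 x 0.6337 0.6694 mid 0.6516 w 0.036 z 0.012-0.033 n79
```

```bash
python3 -m handwheel '{"deltas":[[0.7,-0.24,-0.12,0,0.35],[0.7,0,0,0.6,0],[0.7,0,0,0.8,0],[0.7,0,0,0.8,0],[0.7,0,0,0.8,0],[0.7,0,0,0.7,0],[0.7,0,0,0.6,0],[0.7,0,0,0.4,0],[0.7,0,0,0.3,0],[0.7,0,0,0.1,0],[0.7,0,0,0,0],[0.7,0,0,0,0]]}' 30
python3 - <<'E'
from h import *
c=optics.read_camera('wrist');cv2.imwrite('pics/w5.png',c['frame'][...,::-1])
E
```

```text
clock: 12.1
tcp_pos: [0.458, 0.1829, 0.0799]
orientation: [0.0, 0.728, 0.685, 0.0]
wrist_force: [-0.4, 0.4, -0.7]
finger_gap: 0.0728
grip_force: 0.0
```

View pics/w5.png

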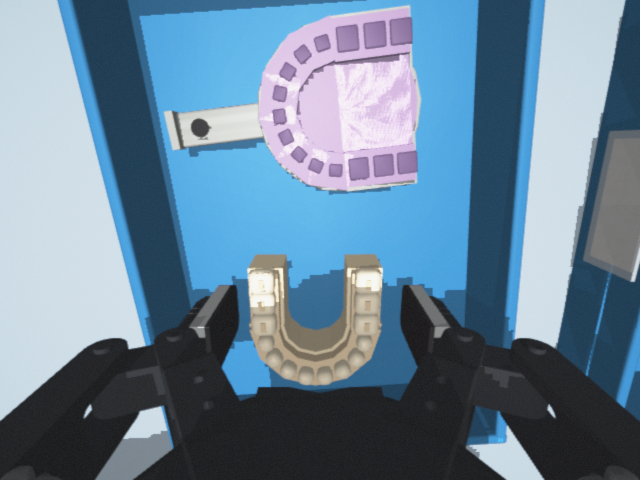

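The jaws straddle the lower cast (centre 315,310) at its parallel sides. I'll go 2 mm deeper, 1 mm to the left, and close.

```bash
python3 -m handwheel '{"deltas":[[0.7,0.04,-0.03,0.05,0],[0.5,0,0,0,0],[0.35,0,0,0,0],[0.2,0,0,0,0],[0.1,0,0,0,0],[0.1,0,0,0,0],[0.1,0,0,0,0]]}' 30
python3 -m handwheel '{"deltas":[[0.1,0,0,-0.3,0],[0.1,0,0,-0.7,0],[0.1,0,0,-0.8,0],[0.1,0,0,0,0]]}'
python3 - <<'E'
from h import *
c=optics.read_camera('wrist');cv2.imwrite('pics/w6.png',c['frame'][...,::-1])
E
```

```text
clock: 13.02
tcp_pos: [0.4564, 0.1847, 0.0777]
orientation: [0.0, 0.728, 0.685, 0.0]
wrist_force: [-1.6, 0.1, 5.4]
finger_gap: 0.0554
grip_force: 31.1
clock: 13.52
tcp_pos: [0.4583, 0.1849, 0.1521]
orientation: [0.001, 0.728, 0.685, 0.002]
wrist_force: [0.5, -0.6, -0.6]
finger_gap: 0.0553
grip_force: 32.3
```

View pics/w6.png

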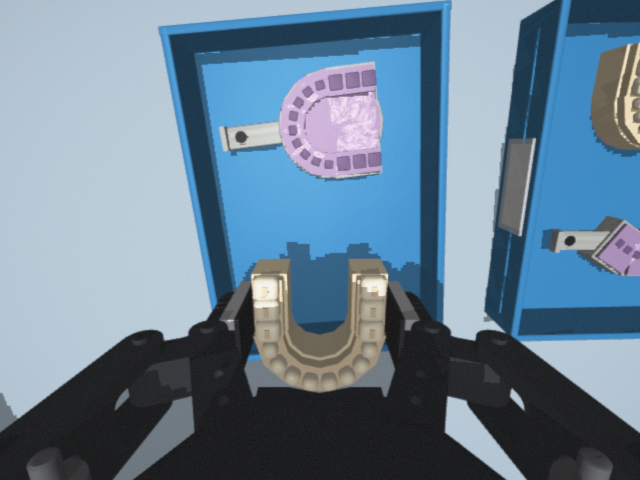

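Lower cast held upright. Now over to the middle pan (the one with the lower tray).

```bash
python3 -m handwheel '{"deltas":[[0.1,0,0,-0.6,-0.35],[0.1,-0.4,0,-0.6,0],[0.1,-0.8,-0.08,0,0],[0.1,-0.9,0,0,0],[0.1,-0.9,0,0,0],[0.1,-0.9,0,0,0],[0.1,-0.9,0,0,0],[0.1,-0.9,0,0,0],[0.1,-0.9,0,0,0],[0.1,-0.9,0,0,0],[0.1,-0.9,0,0,0],[0.1,-0.9,0,0,0],[0.1,-0.7,0,0,0],[0.1,-0.2,0,0,0],[0.1,0,0,0,0],[0.1,0,0,0,0]]}'
python3 - <<'E'
from h import *
c=optics.read_camera('wrist');cv2.imwrite('pics/w7.png',c['frame'][...,::-1]);rects(c)
E
```

```text
clock: 15.58
tcp_pos: [0.4531, -0.2223, 0.1969]
orientation: [-0.001, 0.707, 0.708, -0.0]
wrist_force: [-0.5, 0.5, -0.8]
finger_gap: 0.0552
grip_force: 32.4
pan [324. 172.] 35898 ctr [ 0.4538 -0.1868] size [0.142 0.192] ang 0.8 mean [ 0.4523 -0.1517  0.0354] zmax 0.038
cast [557. 217.] 2884 ctr [ 0.6351 -0.2101] size [0.06  0.028] ang 72.6 mean [ 0.6316 -0.2077  0.0229] zmax 0.031
mauve [349. 123.] 3321 ctr [ 0.4745 -0.1418] size [0.059 0.056] ang 89.0 mean [ 0.4745 -0.1403  0.0191] zmax 0.020
```

```bash
python3 -m handwheel '{"deltas":[[0.1,-0.03,0.04,0.5,0],[0.1,0,0,0.8,0],[0.1,0,0,0.7,0],[0.1,0,0,0.5,0],[0.1,0,0,0.25,0],[0.1,0,0,0.1,0],[0.1,0,0,0,0],[0.1,0,0,0,0]]}'
```

```text
clock: 16.62
tcp_pos: [0.4556, -0.2249, 0.0841]
orientation: [0.001, 0.707, 0.707, 0.0]
wrist_force: [-0.1, -0.6, -1.6]
finger_gap: 0.0555
grip_force: 32.4
```

```bash
python3 -m handwheel '{"deltas":[[0.1,0,0,0.06,0],[0.1,0,0,0.05,0],[0.1,0,0,0.03,0],[0.1,0,0,0,0]]}'; python3 -m handwheel '{"deltas":[[0.1,0,0,0.02,0],[0.1,0,0,0,0]]}'
```

```text
clock: 17.12
tcp_pos: [0.4551, -0.2246, 0.0779]
orientation: [0.0, 0.707, 0.707, -0.0]
wrist_force: [-1.0, 0.9, 2.7]
finger_gap: 0.0554
grip_force: 32.8
clock: 17.38
tcp_pos: [0.455, -0.2245, 0.0778]
orientation: [0.0, 0.707, 0.707, -0.0]
wrist_force: [-3.5, 3.2, 10.2]
finger_gap: 0.0555
grip_force: 33.6
```

```bash
python3 -m handwheel '{"deltas":[[0.35,0,0,0,0],[0.5,0,0,0,0],[0.6,0,0,0,0],[0.7,0,0,-0.3,0],[0.7,0,0,-0.7,0],[0.7,0,0,-0.9,0],[0.7,0,0,-0.9,0],[0.7,0.3,0.1,-0.9,0],[0.7,0.8,0.4,-0.4,0],[0.7,0.9,0.4,0,0],[0.7,0.9,0.4,0,0],[0.7,0.9,0.4,0,0],[0.7,0.9,0.4,0,0],[0.7,0.9,0.4,0,0],[0.7,0.9,0.4,0,0],[0.7,0.9,0.4,0,0],[0.7,0.9,0.4,0,0],[0.7,0.9,0.4,0,0],[0.7,0.9,0.4,0,0],[0.7,0.9,0.4,0,0]]}' 30
python3 -m handwheel '{"deltas":[[0.7,0.4,0.4,0,0],[0.7,0,0.1,0,0],[0.7,0,0,0,0],[0.7,0,0,0,0]]}'
python3 - <<'E'
from sl import *
c=optics.read_camera('wrist');cv2.imwrite('pics/w8.png',c['frame'][...,::-1]);pickle.dump(c,open('w8.pkl','wb'));rects(c)
E
```

```text
clock: 19.88
tcp_pos: [0.6512, 0.2167, 0.2417]
orientation: [0.0, 0.707, 0.707, 0.0]
wrist_force: [1.0, -0.5, 0.5]
finger_gap: 0.0724
grip_force: 0.0
clock: 20.38
tcp_pos: [0.6704, 0.2305, 0.2412]
orientation: [-0.0, 0.707, 0.707, -0.0]
wrist_force: [0.5, -0.7, 0.6]
finger_gap: 0.0725
grip_force: 0.0
pan [ 87. 239.] 30432 ctr [0.4616 0.2188] size [0.144 0.192] ang 0.8 mean [0.4689 0.2071 0.0347] zmax 0.038
pan [297. 235.] 24886 ctr [0.6522 0.2184] size [0.191 0.141] ang 87.7 mean [0.653  0.227  0.0356] zmax 0.039
cast [157.   9.] 3975 ctr [0.5397 0.3941] size [0.023 0.187] ang 86.7 mean [0.5519 0.394  0.0308] zmax 0.036
cast [309. 186.] 1413 ctr [0.6617 0.2666] size [0.054 0.056] ang 85.8 mean [0.662  0.2632 0.0275] zmax 0.032
mauve [ 93. 184.] 3936 ctr [0.4639 0.2633] size [0.071 0.058] ang 1.9 mean [0.4726 0.2641 0.0191] zmax 0.021
mauve [322. 282.] 1530 ctr [0.6722 0.1717] size [0.031 0.062] ang 76.0 mean [0.6727 0.1716 0.019 ] zmax 0.020
```

View pics/w8.png

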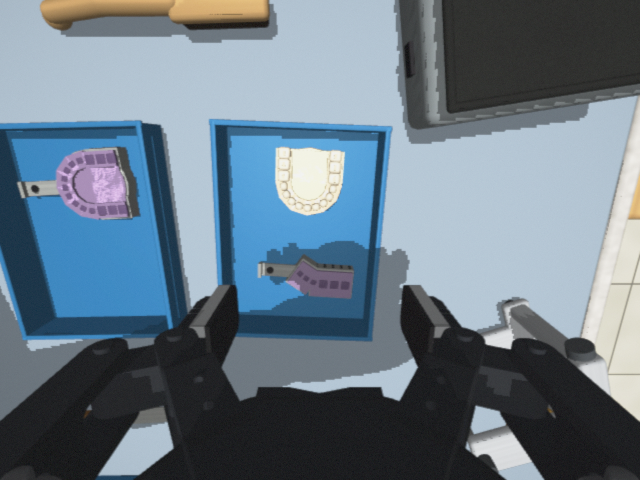

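The upper cast is at (309,182) with its back edge towards the top, and the quad tray is at (322,280). The black box corner at (412,125) is close by, so I'll check its clearance.

Run:
```python
from sl import *
c=pickle.load(open('w8.pkl','rb'));sl(c,265,355,140,222)
P=cloud(c)
for v,u in((125,415),(115,420),(110,450),(90,440),(60,430),(60,412),(100,405)):print(v,u,P[v,u].round(3))
```

```text
y 0.241 x 0.6461 0.6766 mid 0.6614 w 0.031 z 0.024-0.031 n122
y 0.246 x 0.6417 0.6827 mid 0.6622 w 0.041 z 0.024-0.033 n222
y 0.251 x 0.6377 0.6853 mid 0.6615 w 0.048 z 0.022-0.033 n326
y 0.256 x 0.6353 0.6877 mid 0.6615 w 0.052 z 0.020-0.033 n351
y 0.261 x 0.6339 0.6893 mid 0.6616 w 0.055 z 0.020-0.033 n365
y 0.266 x 0.6335 0.6897 mid 0.6616 w 0.056 z 0.019-0.033 n386
y 0.271 x 0.6332 0.6893 mid 0.6613 w 0.056 z 0.019-0.033 n390
y 0.276 x 0.6335 0.6904 mid 0.6620 w 0.057 z 0.019-0.034 n400
y 0.281 x 0.6336 0.6903 mid 0.6620 w 0.057 z 0.020-0.033 n399
y 0.286 x 0.6353 0.6911 mid 0.6632 w 0.056 z 0.019-0.033 n415
y 0.291 x 0.6350 0.6910 mid 0.6630 w 0.056 z 0.019-0.034 n382
y 0.296 x 0.6351 0.6689 mid 0.6520 w 0.034 z 0.018-0.032 n66
125 415 [0.748 0.313 0.03 ]
115 420 [0.746 0.319 0.05 ]
110 450 [0.753 0.319 0.087]
90 440 [0.752 0.333 0.071]
60 430 [0.744 0.352 0.069]
60 412 [0.738 0.356 0.046]
100 405 [ 0.746  0.335 -0.   ]
```

```bash
python3 -m handwheel '{"deltas":[[0.7,0.57,-0.1,0,0],[0.7,0.57,-0.11,0,0],[0.7,0,0,0.2,0.4],[0.7,0,0,0.7,0],[0.7,0,0,0.8,0],[0.7,0,0,0.8,0],[0.7,0,0,0.7,0],[0.7,0,0,0.5,0],[0.7,0,0,0.3,0],[0.7,0,0,0,0],[0.7,0,0,0,0]]}' 30
python3 - <<'E'
from h import *
c=optics.read_camera('wrist');cv2.imwrite('pics/w9.png',c['frame'][...,::-1])
E
```

```text
clock: 21.8
tcp_pos: [0.6628, 0.2777, 0.082]
orientation: [0.0, 0.731, 0.682, 0.001]
wrist_force: [-0.6, 0.3, -0.4]
finger_gap: 0.0726
grip_force: 0.0
```

View pics/w9.png

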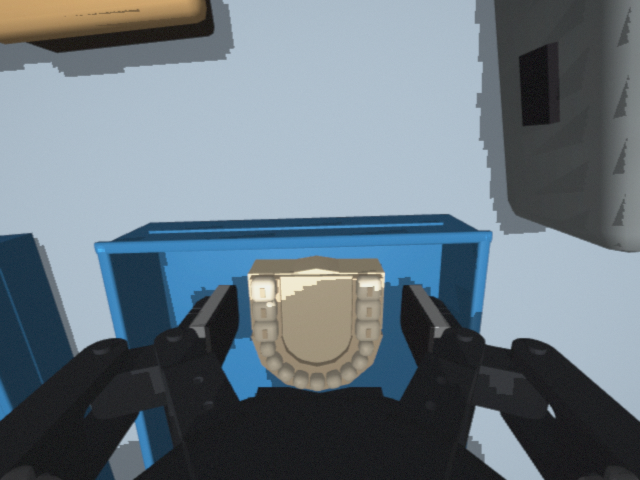

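The jaws straddle the upper cast (317,320), aligned and centred. I'll go 4 mm lower and close.

```bash
python3 -m handwheel '{"deltas":[[0.7,-0.03,-0.02,0.08,0],[0.55,0,0,0.02,0],[0.45,0,0,0,0],[0.35,0,0,0,0],[0.2,0,0,0,0],[0.1,0,0,0,0],[0.1,0,0,0,0]]}' 35
python3 -m handwheel '{"deltas":[[0.1,0,0,-0.3,0],[0.1,0,0,-0.7,0],[0.1,0,0,-0.8,0],[0.1,0,0,0,0]]}'
```

```text
clock: 22.72
tcp_pos: [0.6617, 0.276, 0.0772]
orientation: [0.0, 0.731, 0.682, 0.0]
wrist_force: [0.1, -0.8, 3.3]
finger_gap: 0.0572
grip_force: 38.6
clock: 23.22
tcp_pos: [0.6632, 0.2766, 0.1526]
orientation: [0.001, 0.731, 0.682, 0.003]
wrist_force: [1.0, -0.8, -1.4]
finger_gap: 0.057
grip_force: 38.1
```

```bash
python3 -m handwheel '{"deltas":[[0.1,0,0,-0.5,-0.45],[0.1,-0.2,-0.4,-0.2,0],[0.1,-0.35,-0.75,0,0],[0.1,-0.35,-0.8,0,0],[0.1,-0.35,-0.8,0,0],[0.1,-0.35,-0.8,0,0],[0.1,-0.35,-0.75,0,0],[0.1,-0.25,-0.55,0,0],[0.1,-0.1,-0.25,0,0],[0.1,0,0,0,0],[0.1,0,0,0,0]]}'
python3 - <<'E'
from h import *
c=optics.read_camera('wrist');cv2.imwrite('pics/w10.png',c['frame'][...,::-1]);rects(c)
E
```

```text
clock: 24.6
tcp_pos: [0.4594, 0.1824, 0.1769]
orientation: [0.0, 0.704, 0.71, 0.0]
wrist_force: [-0.2, 0.2, -1.8]
finger_gap: 0.0568
grip_force: 38.1
pan [324. 152.] 40956 ctr [0.4605 0.2304] size [0.142 0.169] ang 0.8 mean [0.4599 0.2657 0.0354] zmax 0.038
pan [565. 180.] 39480 ctr [0.6396 0.2187] size [0.192 0.119] ang 87.8 mean [0.6024 0.2214 0.0353] zmax 0.039
mauve [340. 121.] 6990 ctr [0.4703 0.2636] size [0.06  0.058] ang 89.9 mean [0.4726 0.2642 0.0193] zmax 0.022
mauve [606. 259.] 2404 ctr [0.6702 0.1709] size [0.032 0.06 ] ang 73.4 mean [0.6684 0.1716 0.0192] zmax 0.020
```

View pics/w10.png

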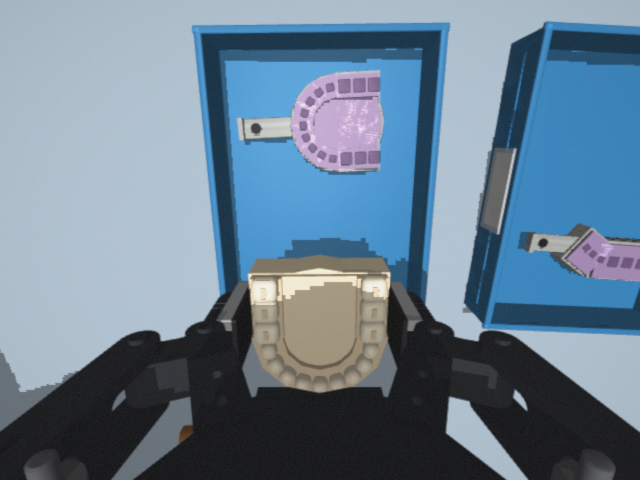

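The upper cast hangs upright at (320,320) over the free half of the pan with the upper tray (340,121). Lowering.

```bash
python3 -m handwheel '{"deltas":[[0.1,0.1,0,0.5,0],[0.1,0,0,0.8,0],[0.1,0,0,0.6,0],[0.1,0,0,0.3,0],[0.1,0,0,0.12,0],[0.1,0,0,0,0],[0.1,0,0,0,0]]}'
```

```text
clock: 25.52
tcp_pos: [0.459, 0.1862, 0.0849]
orientation: [0.0, 0.704, 0.71, 0.001]
wrist_force: [0.3, 0.2, -1.4]
finger_gap: 0.0571
grip_force: 38.0
```

```bash
python3 -m handwheel '{"deltas":[[0.1,0,0,0.08,0],[0.1,0,0,0.05,0],[0.1,0,0,0.03,0],[0.1,0,0,0,0]]}'; python3 -m handwheel '{"deltas":[[0.1,0,0,0.02,0],[0.1,0,0,0,0]]}'
```

```text
clock: 26.02
tcp_pos: [0.4582, 0.186, 0.0775]
orientation: [-0.0, 0.704, 0.71, -0.0]
wrist_force: [-0.0, 0.8, -0.7]
finger_gap: 0.0572
grip_force: 38.0
clock: 26.28
tcp_pos: [0.4583, 0.186, 0.0772]
orientation: [0.0, 0.704, 0.71, 0.0]
wrist_force: [-1.6, -0.8, 3.5]
finger_gap: 0.0565
grip_force: 38.5
```

```bash
python3 -m handwheel '{"deltas":[[0.35,0,0,0,0],[0.5,0,0,0,0],[0.6,0,0,0,0],[0.7,0,0,-0.3,0],[0.7,0,0,-0.7,0],[0.7,0,0,-0.9,0],[0.7,0,0,-0.9,0],[0.6,-0.3,0.1,-0.9,0],[0.5,-0.8,0.4,-0.3,0],[0.4,-0.9,0.4,0,0],[0.3,-0.9,0.4,0,0],[0.2,-0.9,0.4,0,0],[0.2,-0.9,0.4,0,0],[0.2,-0.9,0.4,0,0],[0.2,-0.9,0.4,0,0],[0.2,-0.9,0.4,0,0],[0.2,-0.9,0.4,0,0],[0.2,-0.7,0.4,0,0],[0.2,-0.2,0.3,0,0],[0.2,0,0,0,0]]}' 30
python3 - <<'E'
from sl import *
c=optics.read_camera('wrist');cv2.imwrite('pics/w11.png',c['frame'][...,::-1]);pickle.dump(c,open('w11.pkl','wb'));rects(c)
E
```

```text
clock: 28.78
tcp_pos: [0.6381, -0.1811, 0.2371]
orientation: [0.0, 0.704, 0.71, 0.0]
wrist_force: [-0.4, 1.0, -0.1]
finger_gap: 0.0512
grip_force: 0.0
pan [100. 219.] 31214 ctr [ 0.4543 -0.1864] size [0.144 0.192] ang 1.0 mean [ 0.4451 -0.1839  0.0347] zmax 0.038
cast [317. 252.] 1541 ctr [ 0.6366 -0.2098] size [0.06  0.029] ang 72.4 mean [ 0.6368 -0.2071  0.0243] zmax 0.031
cast [120. 277.] 2171 ctr [ 0.4563 -0.2325] size [0.056 0.056] ang 0.1 mean [ 0.4582 -0.2316  0.0271] zmax 0.032
mauve [127. 175.] 2500 ctr [ 0.4738 -0.1415] size [0.059 0.059] ang 88.7 mean [ 0.4733 -0.1402  0.0188] zmax 0.020
```

View pics/w11.png

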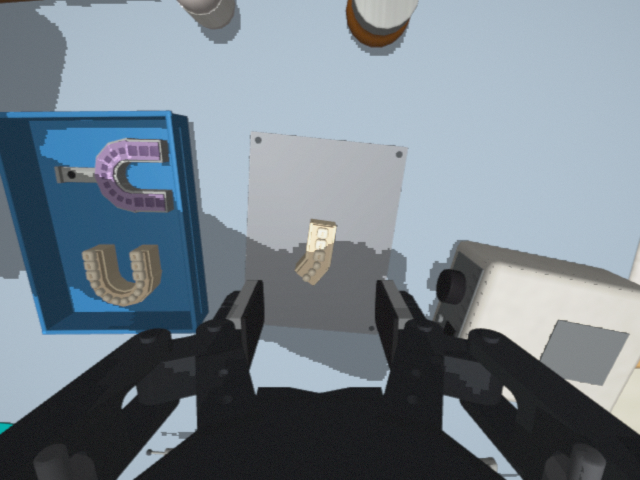

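The quad cast stands upright on the plate at (317,250), and the lower cast stands beside its tray at (120,277). Picking the quad cast up again.

```bash
python3 -m handwheel '{"deltas":[[0.2,-0.58,0.02,0,0],[0.2,0,0,0.3,0.8],[0.2,0,0,0.8,0],[0.2,0,0,0.8,0],[0.2,0,0,0.8,0],[0.2,0,0,0.6,0],[0.2,0,0,0.4,0],[0.2,0,0,0.2,0],[0.2,0,0,0,0],[0.2,0,0,0,0]]}' 30
```

```text
clock: 30.08
tcp_pos: [0.6394, -0.2038, 0.082]
orientation: [0.001, 0.752, 0.66, 0.0]
wrist_force: [-0.4, -0.5, 0.7]
finger_gap: 0.0512
grip_force: 0.0
```

```bash
python3 -m handwheel '{"deltas":[[0,0,0,0.05,0],[-0.2,0,0,0,0],[-0.4,0,0,0,0],[-0.6,0,0,0,0],[-0.8,0,0,0,0],[-0.8,0,0,0,0],[-0.8,0,0,0,0]]}' 30
python3 -m handwheel '{"deltas":[[-0.8,0,0,-0.3,0],[-0.8,0,0,-0.7,0],[-0.8,0,0,-0.8,0],[-0.8,0,0,-0.7,0],[-0.8,0,0,0,0]]}'
```

```text
clock: 30.95
tcp_pos: [0.639, -0.2036, 0.0792]
orientation: [0.0, 0.752, 0.66, 0.0]
wrist_force: [-0.1, 0.3, 3.3]
finger_gap: 0.0233
grip_force: 29.9
clock: 31.58
tcp_pos: [0.6401, -0.2041, 0.1821]
orientation: [0.003, 0.752, 0.66, 0.001]
wrist_force: [0.4, 0.5, -0.7]
finger_gap: 0.0232
grip_force: 29.5
```

```bash
python3 -m handwheel '{"deltas":[[-0.8,0,0,-0.7,-0.5],[-0.8,0.4,0,-0.7,0],[-0.8,0.8,0,0,0],[-0.8,0.9,0,0,0],[-0.8,0.9,0,0,0],[-0.8,0.9,0,0,0],[-0.8,0.9,0,0,0],[-0.8,0.9,0,0,0],[-0.8,0.9,0,0,0],[-0.8,0.9,0,0,0],[-0.8,0.9,0,0,0],[-0.8,0.9,0,0,0],[-0.8,0.9,0,0,0],[-0.8,0.9,-0.07,0,0],[-0.8,0.5,0,0,0],[-0.8,0.2,0,0,0],[-0.8,0,0,0,0],[-0.8,0,0,0,0]]}'
python3 - <<'E'
from h import *
c=optics.read_camera('wrist');cv2.imwrite('pics/w12.png',c['frame'][...,::-1]);rects(c)
E
```

```text
clock: 33.83
tcp_pos: [0.6565, 0.267, 0.2348]
orientation: [0.0, 0.723, 0.691, -0.0]
wrist_force: [0.3, -0.5, -0.1]
finger_gap: 0.0236
grip_force: 29.6
pan [315. 227.] 17558 ctr [0.6531 0.245 ] size [0.139 0.141] ang 87.8 mean [0.6506 0.2714 0.0362] zmax 0.039
pan [ 92. 269.] 22426 ctr [0.4617 0.2195] size [0.144 0.192] ang 1.2 mean [0.4438 0.2357 0.0347] zmax 0.038
cast [183.  61.] 6414 ctr [0.544  0.3987] size [0.178 0.026] ang 2.0 mean [0.5614 0.3987 0.0313] zmax 0.036
cast [116. 319.] 2942 ctr [0.4601 0.1776] size [0.059 0.057] ang 2.6 mean [0.4616 0.1845 0.0246] zmax 0.032
mauve [113. 235.] 3624 ctr [0.4701 0.2634] size [0.059 0.058] ang 2.9 mean [0.4726 0.2642 0.0191] zmax 0.022
```

View pics/w12.png

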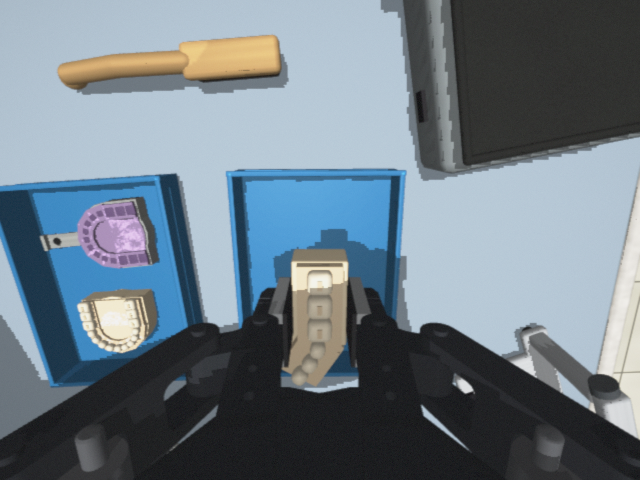

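The quad cast is held at (320,310) over the free half of the far pan, and the upper cast stands beside its tray at (116,319). Lowering.

```bash
python3 -m handwheel '{"deltas":[[-0.8,0,0,0.4,0],[-0.8,0,0,0.8,0],[-0.8,0,0,0.8,0],[-0.8,0,0,0.7,0],[-0.8,0,0,0.5,0],[-0.8,0,0,0.3,0],[-0.8,0,0,0.15,0],[-0.8,0,0,0,0],[-0.8,0,0,0,0]]}'
```

```text
clock: 35.0
tcp_pos: [0.6568, 0.2684, 0.0899]
orientation: [0.0, 0.722, 0.692, 0.001]
wrist_force: [0.4, 0.3, -1.0]
finger_gap: 0.0235
grip_force: 29.6
```

```bash
python3 -m handwheel '{"deltas":[[-0.8,0,0,0.05,0],[-0.8,0,0,0.03,0],[-0.8,0,0,0,0]]}'
```

```text
clock: 35.38
tcp_pos: [0.6562, 0.2682, 0.0856]
orientation: [0.0, 0.722, 0.692, -0.0]
wrist_force: [-0.1, -0.4, -0.5]
finger_gap: 0.0227
grip_force: 29.6
```

```bash
python3 -m handwheel '{"deltas":[[-0.8,0,0,0.06,0],[-0.8,0,0,0.04,0],[-0.8,0,0,0,0]]}'; python3 -m handwheel '{"deltas":[[-0.8,0,0,0.025,0],[-0.8,0,0,0,0]]}'
```

```text
clock: 35.75
tcp_pos: [0.6561, 0.2681, 0.0813]
orientation: [-0.0, 0.722, 0.692, -0.0]
wrist_force: [0.3, -0.2, -0.8]
finger_gap: 0.0234
grip_force: 29.6
clock: 36.0
tcp_pos: [0.6563, 0.2682, 0.0806]
orientation: [0.0, 0.722, 0.692, -0.0]
wrist_force: [0.4, -1.0, -1.0]
finger_gap: 0.0236
grip_force: 29.6
```

```bash
python3 -m handwheel '{"deltas":[[-0.8,0,0,0.02,0],[-0.8,0,0,0,0]]}'
```

```text
clock: 36.25
tcp_pos: [0.6563, 0.2682, 0.0802]
orientation: [0.0, 0.722, 0.692, 0.0]
wrist_force: [0.1, -0.4, 1.9]
finger_gap: 0.0232
grip_force: 29.8
```

Contact. Release, rise clear and back off for a final look.

```bash
python3 -m handwheel '{"deltas":[[-0.35,0,0,0,0],[-0.2,0,0,0,0],[0,0,0,0,0],[0.1,0,0,-0.3,0],[0.1,0,0,-0.7,0],[0.1,0,0,-0.9,0],[0.1,0,0,-0.9,0],[0.1,0,0,-0.9,0],[0.1,-0.6,-0.4,-0.6,0],[0.1,-0.8,-0.5,0,0],[0.1,-0.8,-0.5,0,0],[0.1,-0.8,-0.5,0,0],[0.1,-0.4,-0.3,0,0],[0.1,0,0,0,0],[0.1,0,0,0,0]]}'
python3 - <<'E'
from h import *
c=optics.read_camera('wrist');cv2.imwrite('pics/w13.png',c['frame'][...,::-1]);rects(c)
print('top');c=optics.read_camera('top');rects(c)
E
```

```text
clock: 38.12
tcp_pos: [0.5631, 0.1364, 0.2527]
orientation: [0.0, 0.722, 0.692, 0.001]
wrist_force: [-0.3, -0.0, 0.5]
finger_gap: 0.0468
grip_force: 0.0
pan [178. 118.] 29434 ctr [0.4615 0.2191] size [0.143 0.192] ang 1.1 mean [0.4439 0.2298 0.0352] zmax 0.038
pan [425. 112.] 34125 ctr [0.6521 0.2147] size [0.184 0.142] ang 87.6 mean [0.668  0.2015 0.0356] zmax 0.039
pan [180. 429.] 943 ctr [ 0.3936 -0.0961] size [0.04  0.021] ang 37.2 mean [ 0.3947 -0.0966  0.0342] zmax 0.038
cast [422.  66.] 2039 ctr [0.6545 0.2607] size [0.059 0.029] ang 77.4 mean [0.6526 0.2613 0.0252] zmax 0.032
cast [202. 180.] 2476 ctr [0.4601 0.1772] size [0.056 0.057] ang 87.9 mean [0.4613 0.1776 0.0256] zmax 0.032
cast [613. 264.] 161 ctr [0.8441 0.0783] size [0.044 0.048] ang 15.2 mean [0.8466 0.0789 0.0202] zmax 0.023
mauve [202.  74.] 4402 ctr [0.4705 0.2632] size [0.057 0.059] ang 3.2 mean [0.4715 0.2643 0.0193] zmax 0.022
mauve [438. 176.] 1806 ctr [0.672  0.1715] size [0.03  0.062] ang 75.8 mean [0.6726 0.1713 0.0192] zmax 0.020
top
cast [193. 227.] 365 ctr [0.4561 0.1743] size [0.048 0.053] ang 9.0 mean [0.4554 0.1734 0.0259] zmax 0.034
cast [372. 230.] 166 ctr [ 0.4539 -0.2344] size [0.044 0.049] ang 90.0 mean [ 0.4539 -0.2397  0.0272] zmax 0.034
cast [269. 388.] 499 ctr [ 0.0936 -0.0139] size [0.109 0.031] ang 86.7 mean [ 0.0935 -0.0097  0.0133] zmax 0.017
mauve [199. 137.] 211 ctr [0.6719 0.1698] size [0.025 0.053] ang 87.6 mean [0.6752 0.1695 0.0193] zmax 0.023
mauve [155. 220.] 487 ctr [0.471 0.263] size [0.055 0.055] ang 4.3 mean [0.4715 0.2635 0.0197] zmax 0.024
mauve [329. 221.] 254 ctr [ 0.4736 -0.1406] size [0.056 0.051] ang 87.8 mean [ 0.4732 -0.1411  0.0194] zmax 0.024
```

View pics/w13.png

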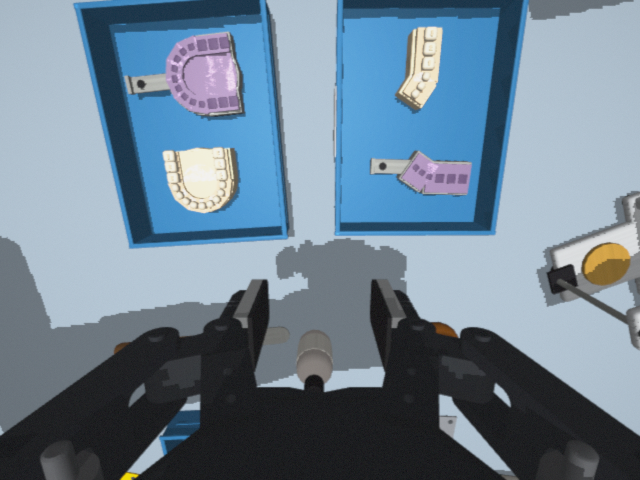

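The upper cast (202,180) is beside the upper tray, and the quad cast (422,66) is beside the quad tray. The measured positions put the lower cast in the middle pan beside the lower tray. All three stand flat, and the pans and trays haven't moved.

```bash
python3 -c "
from workcell import hand_in
print(hand_in())"
```

```text
the job is handed in; nothing more can be done
None
```

All three casts are in the pans with their own impression trays, flat and teeth up; the quadrant cast was parked on the grey plate first, the pans and trays stayed put, and I handed the job in at about 38 s.

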